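# Fetch the spare strainer plate from under the bin flap

## Robot

A 6-joint arm with a two-finger parallel gripper is mounted at the origin on the work surface. World frame = base frame: x ahead of the robot, y to its left, z up, the work surface at z = 0. Lengths are in m, angles in rad, forces in N, time in s.
With the tool pointing down it reaches from about 0.3 to 0.875 m from the base axis. Payload 6.4 kg.
Tool frame: the origin (TCP) lies between the finger pads; the fingertips stand 17 mm ahead of it and the grasp point (between the pads) lies 2 mm behind it; z points along the fingers, y is the line along which they close (so a half turn about z gives the same grasp; the last joint's range is limited). The gripper opens to 85 mm and grips with 20 to 120 N. Pads are 22 mm wide; open, the fingers measure 114 mm over their backs; the gripper's body (76 mm by 85 mm) begins 54 mm behind the grasp point. The pads swing forward as they close: fully open they stand 13 mm farther back than shut.
Start: joints at [1.137, 0.181, 1.607, -0, 1.354, -0.206], TCP at [0.13, 0.56, 0.248] pointing down, gripper open.
Joint ranges: [-2.99, 2.99], [-0.89, 2.07], [0.3, 2.58], [-1.14, 4.28], [0, 2.63], [-3.12, 3.12]. Speed limits (rad/s): [2.57, 2.57, 3.01, 3.14, 3.14, 3.14].

## Interface

Orientations are given as a unit quaternion [w, x, y, z].
In Python, from bench import env gives the robot as it stands.
- The arm moves only by the tool move_tool, called as name(argument=value, ...), one argument or row to a line, values as JSON. Schema: {"type":"object","properties":{"increments":{"type":"string"},"force":{"type":"number"},"only":{"type":"string"},"quiet":{"type":"boolean"},"lines":{"type":"string"}},"required":["increments"],"additionalProperties":false}. increments is a string of 1 to 10 rows, parted by a bar, with the numbers parted by commas; each row has 7 numbers: the opening from 0.0 (shut) to 1.0 (fully open), then dx, dy, dz in m, then a rotation vector rx, ry, rz in rad; each row is the pose to reach, as a shift and turn from the pose commanded when the call began, along the tool's axes at that moment; what a row does not reach only later rows make up. A row lasts 1/12 s, in which the tool goes at most 0.0417 m and 0.125 rad, less where a joint would pass 70% of its speed; a pose out of reach is approached as far as the arm can. The fingers move at their own pace and stop on an object; force is the grip in N (left out, the last holds). Time passes only in rows, so rows that do not move let the fingers close. The tool returns the time, the measured TCP pose, the force, the opening and the grip force at its end. only (a regular expression) keeps the lines of the reply that match it, lines (a string "A,B") keeps lines A to B, and quiet returns only ok. Input that does not fit is refused with a message, and nothing moves.
- env.observe(): the state, without advancing time (a new reading comes with each control period).
- env.get_image(name): name is "scene" or "top" or "wrist"; returns a dict with "image" (480x640x3 uint8, blue, green, red), "vfov" (degrees; the focal length in pixels is half the picture's height over the tangent of half this angle, whatever the lens; pixels are square), "cx", "cy" (the principal point, pixels), "dist" ([k1, k2, p1, p2, k3] as OpenCV has them; the pictures are not rectified), "view" (4x4, takes a point from world to camera coordinates). Camera axes: x right, y up, looking along -z (the intrinsics and any distortion apply to the point x, -y, -z); pixel columns grow to the right and rows downward; lengths in m; the calibration is good to about 2 mm. A picture is of the moment at which its call begins. There is no depth.
- env.close_job(): hands the job in; it is judged then, once.
The state is a dict: "time_s": time; "q": joint angles; "qvel": joint speeds; "effort": joint torques, N m; "eef_pos": TCP position; "orientation": TCP orientation; "ft_force": force on the tool from outside, world axes, zero at the start; "torque": the same for the moment, N m; "grip_width": opening from 0.0 (shut) to 1.0 (fully open); "finger_force": force on a finger pad.
Only numpy, scipy, OpenCV 4.12 (cv2) and the standard library are available. Lean on these libraries where they do the work, as an engineer would, in place of code of your own. Each camera call takes 0.05 s, during which the arm holds its last target. There are 200 camera calls.

## Task

The blue scoop has been left lying on the flap of the green bin at the shelf's end: lay it lengthwise on the middle of the cork mat on the narrow shelf and let go of it, then lift the flap (it has a yellow handle) until it stands up on its own, nearly vertical, and leave it open. Draw the hidden strainer plate with the orange grip out of the bin and finish while holding it still over the middle of the red-lined drip tray, upright, its lower edge about 10 cm above the counter and its broad face parallel to the tray's long sides. Keep it in the gripper at the end, the plate touching nothing else, and leave all other things where they are.

Things in the scene. Friction and masses are not known exactly. Their poses are not given: they have to be found in the camera images.
- scoop: Blue scoop, 155 mm long, about 90 g, lying across the shut flap at the start. Origin: on its underside, under the handle, the place to grasp; x points to the bowl, z up. Handle: bar from x = -50 to +35 mm, 20 mm wide (y), 18 mm high from the underside; centre of mass 19 mm to +x of the origin. Bowl: x = 34 to 105 mm, 54 mm wide, 30 mm high, open on top and at its far end.
- scoop_mid (a point): Middle of the scoop's length, on its underside, 27.5 mm from its origin towards the bowl.
- mat: Cork mat fixed on the shelf, where the scoop belongs: 80 mm (x) by 160 mm (y, along the shelf), 4 mm thick. Origin: centre of its underside, at the shelf's top. Its place along the shelf changes from start to start with those of the dabba and the salt pig; the three stand about 160 mm apart.
- station: Fixed unit: white shelf bracketed to a low tiled upstand behind it, green bin at its +y end. Origin: on the counter under the shelf; y along the shelf, -x to the front. Shelf: x = -55 to 55 mm, y = -320 to 180 mm, top at z = 120 mm. Upstand: x = 57 to 71 mm, 118 mm high. Bin: x = -95 to 55 mm, y = 189 to 311 mm, walls 5 mm thick, their top at z = 138 mm.
- flap (a joint): Hinge of the grey bin flap, rad: 0 shut (level), grows as it is lifted, stop at 1.7. Axis along the station's y; friction keeps the flap at any angle. Lifting takes about 3 N at the handle.
- flap_hinge (a point): Point on the flap's hinge axis, at the middle of the bin's width, at the far (+x) rim of the bin, 139 mm above the counter, level with the flap's underside. The shut flap is a plate 6 mm thick that reaches 155 mm from here to the front (-x of the station), 130 mm wide.
- flap_handle (a point): Grip point of the flap's yellow handle, a post square on the flap near its front edge: 12 mm by 18 mm (along the hinge), 36 mm tall. The point is 14 mm below its top; flap shut, 130 mm in front of and 28 mm above the hinge axis. Flap vertical, the post points away from the robot and the flap's edge is 25 mm above it. Pinched on its 18 mm sides it turns between the fingers.
- plate: Hidden steel strainer plate, upright in the bin groove: 5 mm thick (x), 100 mm wide (y), 75 mm high, about 160 g. Origin: middle of its lower edge, at first 30 mm above the counter; z up. Orange grip bar on the middle of its top edge: 12 mm thick (x), 40 mm wide (y), z = 75 to 103 mm, its top 6 mm below the shut flap. At first its axes are parallel to the station's.
- groove (a point): Foot of the groove that holds the plate, on the bin's inner floor 30 mm above the counter, at x = -30 mm, y = 250 mm of the station, where the plate's origin starts. Two ribs at either side wall, 60 mm high, form the groove, 9 mm wide in x; the plate is drawn straight up.
- tray: Shallow steel drip tray fixed on the counter, red inside: 90 mm (x) by 170 mm (y, its long sides), 15 mm high. Origin: centre of its underside, on the counter.
- dabba: Bystander on the shelf: round stainless dabba with clear lid and knob, 98 mm across, 78 mm high; origin centre of underside.
- salt_pig: Bystander on the shelf: white ceramic salt pig, 92 mm across, 84 mm high; origin centre of underside.
- tongs: Bystander lying on the counter to the right: steel tongs, 225 mm long (x), 60 mm wide, 22 mm high; origin at the middle of the underside.
- jar: Bystander on the counter to the left: amber jar, 58 mm across, 95 mm high; origin centre of underside.
- cup: Bystander on the counter between tray and jar: steel cup, 72 mm across, 75 mm high; origin centre of underside.

How it is judged:
By the outcome, as a careful person would: the job done as asked, in the order asked, and still so for the second after the job is handed in, while the arm keeps its last pose, push and grip.
It also fails if it takes over 69 s, if anything falls off the work surface, if the arm or the gripper's body presses on something with over 40 N, if the wrist force passes 120 N, or if a joint passes its speed limit or range.

## Working session

There is one attempt and no reset: what is moved stays moved. The work goes in short steps, Python scripts to look and compute and a tool call to move; the robot and the scene stay as the last step left them, time stands still between calls to the robot, and variables do not carry over. Pictures are saved under pics/ and viewed, at most 12 in all, crops included, and the job is handed in when it is done.

```bash
ls; mkdir -p pics
```

Create h.py:
```python
import numpy as np,cv2
from bench import env
from scipy.spatial.transform import Rotation as R
def grab(n):
    d=env.get_image(n); f=240/np.tan(np.radians(d["vfov"])/2)
    d["K"]=np.array([[f,0,d["cx"]],[0,f,d["cy"]],[0,0,1]]); d["D"]=np.array(d["dist"],float); d["V"]=np.array(d["view"]); return d
def ray(d,uv):
    p=cv2.undistortPoints(np.array(uv,float).reshape(-1,1,2),d["K"],d["D"]).reshape(-1,2)
    Rm=d["V"][:3,:3]; c=-Rm.T@d["V"][:3,3]
    v=np.c_[p[:,0],-p[:,1],-np.ones(len(p))]@Rm
    return c,v
def plane(d,uv,z):
    c,v=ray(d,uv); return c+v*((z-c[2])/v[:,2])[:,None]
def proj(d,P):
    P=np.atleast_2d(P); q=P@d["V"][:3,:3].T+d["V"][:3,3]; q=q*[1,-1,-1]
    return cv2.projectPoints(q,np.zeros(3),np.zeros(3),d["K"],d["D"])[0].reshape(-1,2)
def tri(d1,u1,d2,u2):
    c1,v1=ray(d1,u1);c2,v2=ray(d2,u2);v1=v1[0];v2=v2[0]
    s=np.linalg.lstsq(np.c_[v1,-v2],c2-c1,rcond=None)[0]
    a,b=c1+s[0]*v1,c2+s[1]*v2; return (a+b)/2,np.linalg.norm(a-b)
def tool():
    s=env.observe(); q=s["orientation"]; return np.array(s["eef_pos"]),R.from_quat([q[1],q[2],q[3],q[0]])
```

Run:
```python
from h import *
a=grab("scene");b=grab("top")
cv2.imwrite("pics/s0.png",a["image"]);cv2.imwrite("pics/t0.png",b["image"])
for d in(a,b): print(-d["V"][:3,:3].T@d["V"][:3,3],d["vfov"],d["D"])
print(env.observe())
```

```text
bench.py
pics
[1.22306617 0.12164443 1.12933474] 52.44347988551915 [0.04661627 0.         0.         0.         0.        ]
[ 0.2881133  -0.04214314  1.37084607] 51.57240986397851 [-0.13478915  0.          0.          0.          0.        ]
{'time_s': 0.1, 'q': array([ 1.13671691e+00,  1.81484777e-01,  1.60791399e+00, -2.80301806e-05,
        1.35379449e+00, -2.06312961e-01]), 'qvel': array([-0.00159861, -0.00069228, -0.0010175 , -0.00014024, -0.00044185,
       -0.00129768]), 'effort': array([-1.81335913e-04, -4.45875764e+01, -3.52234912e+01, -2.69081438e-04,
        4.19248259e-03,  3.16738090e-05]), 'eef_pos': array([0.12963101, 0.55971051, 0.24746119]), 'orientation': array([-2.38909543e-04,  1.13634174e-01,  9.93522337e-01, -7.63934888e-04]), 'ft_force': array([-1.02660241, -0.42654518,  0.26070107]), 'torque': array([ 0.03652351, -0.01113803,  0.04197132]), 'finger_force': 0.0, 'grip_width': 0.999559983294759}
```

View pics/s0.png

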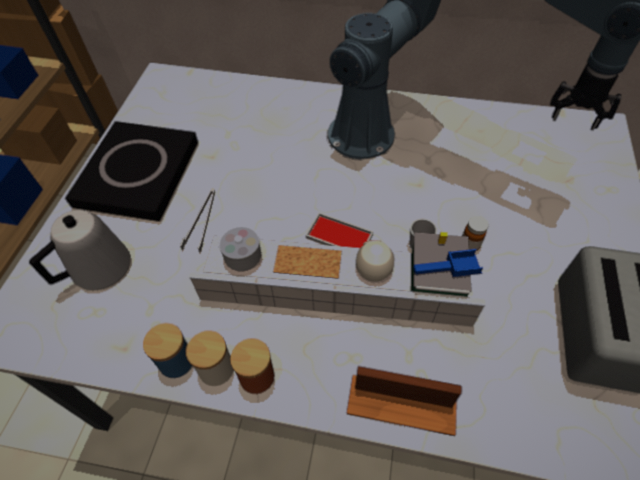

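View pics/t0.png

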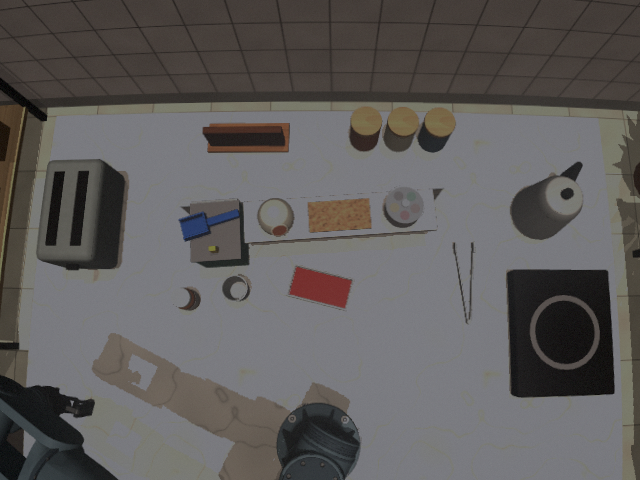

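The views show the scoop (top view: bowl ~193,226, handle end ~240,213) on the grey flap, the yellow handle at (213,249), the mat at (340,215), the red tray at (320,287), with the dabba at (404,205), the salt pig at (275,216), the cup at (236,288) and the jar at (188,299).

Create m.py:
```python
from h import *
def blob(d,lo,hi,box=None):
    h=cv2.cvtColor(d["image"],cv2.COLOR_BGR2HSV); m=cv2.inRange(h,np.array(lo),np.array(hi))
    if box: k=np.zeros_like(m);x0,y0,x1,y1=box;k[y0:y1,x0:x1]=255;m&=k
    return max(cv2.findContours(m,cv2.RETR_EXTERNAL,cv2.CHAIN_APPROX_NONE)[0],key=cv2.contourArea).reshape(-1,2)
def rect(d,c,z):
    P=plane(d,c,z)[:,:2]; (o,s,a)=cv2.minAreaRect((P*1000).astype(np.float32)); 
    bx=cv2.boxPoints((o,s,a)); e=max([bx[1]-bx[0],bx[2]-bx[1]],key=np.linalg.norm); ang=np.degrees(np.arctan2(e[1],e[0]))
    return np.round(o,1),np.round(s,1),round(ang,1)
```

Run:
```python
from m import *
t=grab("top");s=grab("scene")
B={"mat":((8,60,60),(22,255,255),(300,190,380,240),(265,235,350,285),.124),
"tray":((0,150,60),(8,255,255),(280,255,360,320),(300,205,380,255),.003),
"yel":((22,120,90),(35,255,255),(195,235,230,260),(430,225,455,255),.181),
"scoop":((100,120,40),(125,255,255),(170,200,250,245),(405,240,490,285),.155)}
for n,(lo,hi,bt,bs,z) in B.items():
    for q,d,b in(("top",t,bt),("scene",s,bs)):
        c=blob(d,lo,hi,b); print(n,q,len(c),cv2.boundingRect(c),*rect(d,c,z))
# flap grey corners: enlarged crops
def crop(d,b,n,k=8):
    x0,y0,x1,y1=b; return cv2.resize(d["image"][y0:y1,x0:x1],None,fx=k,fy=k,interpolation=cv2.INTER_CUBIC)
a=crop(t,(170,190,255,275),0,7);b=crop(s,(400,220,490,305),0,7)
cv2.imwrite("pics/c0.png",cv2.resize(np.hstack([a[:,:595],b[:595,:595]]),(800,400)))
```

```text
mat top 177 (308, 198, 63, 34) [597.6 -48.9] [ 80.1 158.6] -85.4
mat scene 179 (273, 245, 69, 33) [596.6 -50.4] [ 80.6 159.1] -85.5
tray top 209 (290, 268, 60, 39) [423.6   0.9] [153.7  74.7] 76.8
tray scene 131 (310, 217, 59, 31) [414.8  -1.5] [156.5  72.5] 76.4
yel top 16 (209, 246, 7, 5) [497.1 263.1] [10.  15.3] -89.3
yel scene 17 (440, 232, 8, 5) [498.1 262.3] [11.8 16.5] -79.5
scoop top 189 (180, 210, 59, 29) [574.4 280.3] [ 53.2 150.6] -72.0
scoop scene 173 (414, 249, 68, 28) [565.4 277.9] [ 67.8 157.5] -70.9
```

View pics/c0.png

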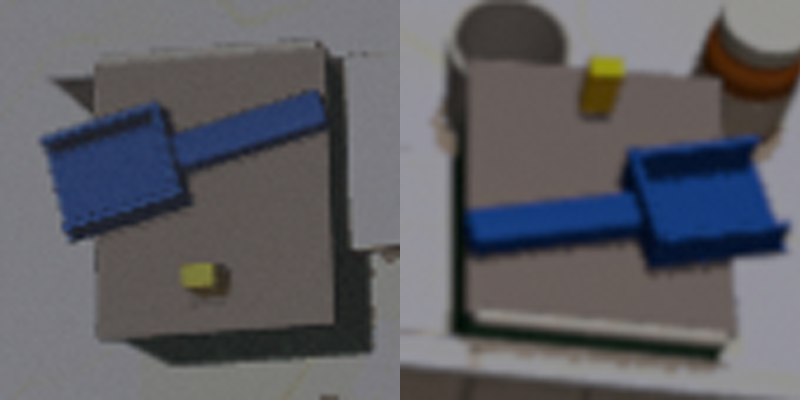

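Run:
```python
from m import *
t=grab("top");s=grab("scene")
for d,b,bt in((t,(170,200,250,245),(280,255,360,320)),(s,(405,240,490,285),(300,205,380,255))):
    print("tray",rect(d,blob(d,(0,150,60),(8,255,255),bt),.015))
    c=blob(d,(100,120,40),(125,255,255),b)
    P=plane(d,c,.163)*1000
    end=P[:,1].min(); H=P[P[:,1]<end+70].astype(np.float32)
    o,sz,a=cv2.minAreaRect(H[:,:2]); print("handle",o,sz,a)
    bx=cv2.boxPoints((o,sz,a)); e=max([bx[1]-bx[0],bx[2]-bx[1]],key=np.linalg.norm); e=e/np.linalg.norm(e); e*=np.sign(e[1])
    h=np.array(o)-e*max(sz)/2; print("dir",np.degrees(np.arctan2(e[1],e[0])),"end",h,"orig",h+50*e)
p,r=tool(); print(p,r.as_matrix().round(3))
```

```text
tray (array([422.4,   0.6]), array([151.7,  73.7]), np.float32(76.4))Traceback (most recent call last):
  File "<stdin>", line 8, in <module>
cv2.error: OpenCV(4.12.0) /io/opencv/modules/imgproc/src/convhull.cpp:143: error: (-215:Assertion failed) total >= 0 && (depth == CV_32F || depth == CV_32S) in function 'convexHull'
```

Run:
```python
from m import *
t=grab("top");s=grab("scene")
for d,b,bt in((t,(170,200,250,245),(280,255,360,320)),(s,(405,240,490,285),(300,205,380,255))):
    print("tray",rect(d,blob(d,(0,150,60),(8,255,255),bt),.015))
    c=blob(d,(100,120,40),(125,255,255),b)
    P=plane(d,c,.163)*1000
    end=P[:,1].min(); H=np.ascontiguousarray(P[P[:,1]<end+70][:,:2],dtype=np.float32)
    o,sz,a=cv2.minAreaRect(H); print("handle",o,sz,a)
    bx=cv2.boxPoints((o,sz,a)); e=max([bx[1]-bx[0],bx[2]-bx[1]],key=np.linalg.norm); e=e/np.linalg.norm(e); e*=np.sign(e[1])
    h=np.array(o)-e*max(sz)/2; print("dir",np.degrees(np.arctan2(e[1],e[0])),"end",h,"orig",h+50*e)
    V=cv2.fitLine(H,cv2.DIST_L2,0,.01,.01).ravel(); print(V)
p,r=tool(); print(p,r.as_matrix().round(3))
```

```text
tray (array([422.4,   0.6]), array([152.1,  74. ]), np.float32(76.8))
handle (581.146484375, 241.63137817382812) (17.86055564880371, 73.44097137451172) 18.56174659729004
dir 108.56172 end [592.83557129 206.82104492] orig [576.91926861 254.22010803]
[ 3.3562750e-01 -9.4199479e-01  5.8195801e+02  2.3861472e+02]
tray (array([ 4.235e+02, -2.000e-01]), array([154.9,  71.9]), np.float32(76.4))
handle (585.531494140625, 240.15243530273438) (24.872529983520508, 76.328369140625) 18.109773635864258
dir 108.109795 end [597.39440727 203.87880325] orig [581.85246181 251.40193558]
[ 3.7115610e-01 -9.2857051e-01  5.8648212e+02  2.3552156e+02]
[0.12983549 0.56009064 0.24816345] [[-0.974  0.226 -0.   ]
 [ 0.226  0.974 -0.   ]
 [ 0.    -0.    -1.   ]]
```

Add to h.py:
```python
def to(P,yaw):
    "shift and turn, in tool axes, to TCP P (m) pointing down with tool y at yaw (deg)"
    p,r=tool(); a=np.radians(yaw); y=np.array([np.cos(a),np.sin(a),0]); z=np.array([0,0,-1.])
    T=R.from_matrix(np.c_[np.cross(y,z),y,z])
    print("p",p.round(4),"d",(r.inv().apply(np.array(P)-p)).round(4),"rv",(r.inv()*T).as_rotvec().round(3))
```

```text
(no output)
```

move_tool(
  increments="0.6,-0.506,-0.197,0,0,0,1.02 | 0.6,-0.506,-0.197,0,0,0,1.02 | 0.6,-0.506,-0.197,0,0,0,1.02 | 0.6,-0.506,-0.197,0,0,0,1.02 | 0.6,-0.506,-0.197,0,0,0,1.02 | 0.6,-0.506,-0.197,0,0,0,1.02 | 0.6,-0.506,-0.197,0,0,0,1.02 | 0.6,-0.506,-0.197,0,0,0,1.02 | 0.6,-0.506,-0.197,0,0,0,1.02 | 0.6,-0.506,-0.197,0,0,0,1.02",
  force=30,
)

```text
time_s: 1.23
eef_pos: [0.4755, 0.3237, 0.2485]
orientation: [0.0, 0.585, 0.811, 0.0]
ft_force: [1.1, 1.4, 0.7]
grip_width: 0.605
finger_force: 0.0
```

```bash
python3 -c "
from h import *
to([.5785,.2535,.225],18.3)"
```

```text
p [0.4755 0.3237 0.2485] d [-0.0992  0.0756  0.0235] rv [ 0.    -0.     0.002]
```

move_tool(
  increments="0.6,-0.099,0.076,0.023,0,0,0.002 | 0.6,-0.099,0.076,0.023,0,0,0.002 | 0.6,-0.099,0.076,0.023,0,0,0.002 | 0.6,-0.099,0.076,0.023,0,0,0.002 | 0.6,-0.099,0.076,0.023,0,0,0.002 | 0.6,-0.099,0.076,0.023,0,0,0.002",
)

```text
time_s: 1.73
eef_pos: [0.5771, 0.2553, 0.2249]
orientation: [-0.001, 0.585, 0.811, -0.0]
ft_force: [-1.4, 0.7, 0.6]
grip_width: 0.597
finger_force: 0.0
```

Run:
```python
from m import *
to([.5785,.2535,.163],18.3)
w=grab("wrist");cv2.imwrite("pics/w1.png",w["image"])
# handle mid/axis from wrist view at z=.163
c=blob(w,(100,100,30),(128,255,255)); P=plane(w,c,.163)*1000
e=np.array([np.cos(np.radians(108.3)),np.sin(np.radians(108.3))]);n=np.array([-e[1],e[0]])
o=np.array([578.5,253.5]); L=(P[:,:2]-o)@e;N=(P[:,:2]-o)@n
k=(L<25)&(L>-45);print(L.min(),L.max(),N[k].min(),N[k].max())
for l in(-40,-20,0,20): k=abs(L-l)<5; print(l,N[k].min(),N[k].max()) if k.any() else 0
```

```text
p [0.5771 0.2553 0.2249] d [-0.0022  0.0008  0.0619] rv [-0.001 -0.001  0.001]
-46.96640732309073 103.65842381507085 -8.54475752549662 10.920744167645086
-40 -8.532910992663197 10.50865918888452
-20 -8.362235337912153 10.80046428470228
0 -8.54475752549662 10.528612506119439
20 -8.353925269386794 10.766247277754951
```

View pics/w1.png

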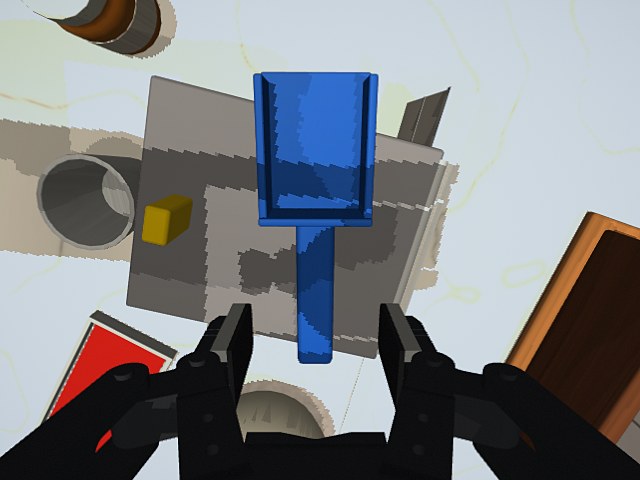

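The wrist view shows the handle straight between the fingers (column ~315, rows 225–362) and the post is well clear on the left (165,220). Descending and gripping.

move_tool(
  increments="0.6,-0.001,0.001,0.03,0,0,0 | 0.6,-0.001,0.001,0.05,0,0,0 | 0.6,-0.001,0.001,0.061,0,0,0 | 0.6,-0.001,0.001,0.061,0,0,0 | 0.0,-0.001,0.001,0.061,0,0,0 | 0.0,-0.001,0.001,0.061,0,0,0 | 0.0,-0.001,0.001,0.061,0,0,0 | 0.0,-0.001,0.001,0.061,0,0,0 | 0.0,-0.001,0.001,0.061,0,0,0 | 0.0,-0.001,0.001,0.061,0,0,0",
  force=40,
)

```text
time_s: 2.62
eef_pos: [0.5797, 0.2554, 0.1664]
orientation: [0.001, 0.585, 0.811, 0.001]
ft_force: [-2.0, 1.3, 6.5]
grip_width: 0.224
finger_force: 42.4
```

move_tool(
  increments="0.0,0,0,-0.03,0,0,0 | 0.0,0,0,-0.07,0,0,0 | 0.0,0,0,-0.10,0,0,0 | 0.0,0,0,-0.10,0,0,0 | 0.0,0,0,-0.10,0,0,0",
)

```text
time_s: 3.03
eef_pos: [0.5801, 0.2551, 0.2674]
orientation: [0.002, 0.585, 0.811, 0.002]
ft_force: [0.2, -0.5, -1.3]
grip_width: 0.223
finger_force: 41.6
```

Run:
```python
from m import *
w=grab("wrist");cv2.imwrite("pics/w2.png",w["image"])
p,r=tool(); print(r.as_matrix().round(3))
c=blob(w,(100,100,30),(128,255,255)); P=plane(w,c,p[2])*1000
# scoop in tool frame
Q=r.inv().apply((P/1000-p))*1000; print(Q.min(0),Q.max(0))
# bowl rim z relative: 
to([.5971+.0022,-.0496-.0274,.262],4.6)
```

```text
[[-0.315  0.949  0.001]
 [ 0.949  0.315  0.   ]
 [-0.     0.001 -1.   ]]
[-45.52218964 -28.27001228  -0.06013464] [1.01944456e+02 2.99077541e+01 3.18142866e-02]
p [0.5789 0.2548 0.2648] d [-0.3213 -0.0852  0.0028] rv [0.001 0.    0.241]
```

View pics/w2.png

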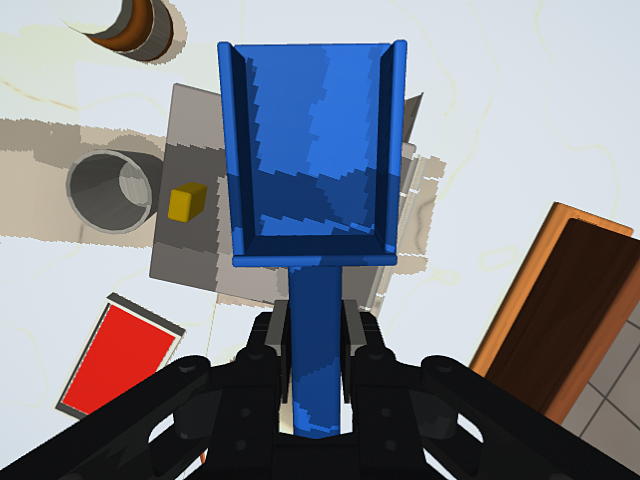

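Run:
```python
from m import *
w=grab("wrist")
p,r=tool(); print(p)
c=blob(w,(100,100,30),(128,255,255))
P=plane(w,[(224,41),(401,40),(233,266),(397,266),(315,438)],p[2]+.0086); P2=plane(w,[(291,438),(335,438)],p[2]-.0034)
print((r.inv().apply(P-p)*1000).round(1),(r.inv().apply(P2-p)*1000).round(1))
```

```text
[0.5781002  0.25457402 0.26322247]
[[ 99.8 -24.6  -8.6]
 [100.   24.6  -8.6]
 [ 33.4 -26.3  -8.6]
 [ 33.3  27.6  -8.6]
 [-36.4   0.6  -8.6]] [[-47.7  -9.5   3.4]
 [-47.8   9.1   3.4]]
```

move_tool(
  increments="0.0,-0.322,-0.085,0,0,0,0.239 | 0.0,-0.322,-0.085,0,0,0,0.239 | 0.0,-0.322,-0.085,0,0,0,0.239 | 0.0,-0.322,-0.085,0,0,0,0.239 | 0.0,-0.322,-0.085,0,0,0,0.239 | 0.0,-0.322,-0.085,0,0,0,0.239 | 0.0,-0.322,-0.085,0,0,0,0.239 | 0.0,-0.322,-0.085,0,0,0,0.239 | 0.0,-0.322,-0.085,0,0,0,0.239 | 0.0,-0.322,-0.085,0,0,0,0.239",
)

```text
time_s: 3.97
eef_pos: [0.5985, -0.0798, 0.2618]
orientation: [-0.002, 0.679, 0.734, -0.001]
ft_force: [-0.6, 0.5, -1.5]
grip_width: 0.219
finger_force: 41.5
```

move_tool(
  increments="0,0,0,0,0,0,0 | 0,0,0,0,0,0,0",
)

```text
time_s: 4.13
eef_pos: [0.5991, -0.0762, 0.263]
orientation: [-0.001, 0.677, 0.736, -0.0]
ft_force: [-0.0, 0.6, -1.1]
grip_width: 0.221
finger_force: 41.5
```

Create look.py:
```python
from m import *
p,r=tool()
w=grab("wrist")
c=blob(w,(8,60,60),(22,255,255)); print("mat",rect(w,c,.124))
for i in range(3): to([.5993,-.0777,.147],4.6); env.get_image("top")
```

```bash
python3 look.py
```

```text
mat (array([ 818.1, -100.5]), array([ 72.1, 147.9]), np.float32(-33.1))
p [ 0.5993 -0.0759  0.2634] d [-0.0019  0.      0.1164] rv [-0.001 -0.001  0.004]
p [ 0.5994 -0.0759  0.2637] d [-0.0019 -0.0002  0.1167] rv [-0.001 -0.001  0.004]
p [ 0.5996 -0.076   0.264 ] d [-0.0017 -0.0003  0.117 ] rv [-0.    -0.     0.004]
```

move_tool(
  increments="0,-0.002,0,0.04,0,0,0.004 | 0,-0.002,0,0.08,0,0,0.004 | 0,-0.002,0,0.104,0,0,0.004 | 0,-0.002,0,0.111,0,0,0.004 | 0,-0.002,0,0.113,0,0,0.004 | 0,-0.002,0,0.113,0,0,0.004",
)

```text
time_s: 4.83
eef_pos: [0.6005, -0.0793, 0.1522]
orientation: [0.0, 0.679, 0.734, 0.0]
ft_force: [0.3, -0.1, -0.8]
grip_width: 0.22
finger_force: 41.5
```

```bash
python3 look.py
```

```text
mat (array([595.8, -37.1]), array([ 79.6, 137.1]), np.float32(-85.4))
p [ 0.6012 -0.0796  0.1533] d [ 0.0021 -0.0017  0.0063] rv [ 0.003  0.001 -0.002]
p [ 0.6014 -0.0798  0.1538] d [ 0.0023 -0.002   0.0068] rv [ 0.004  0.002 -0.002]
p [ 0.6015 -0.0799  0.1539] d [ 0.0024 -0.002   0.0069] rv [ 0.004  0.002 -0.002]
```

move_tool(
  increments="0,0,0,0.002,0,0,0 | 0,0,0,0.003,0,0,0 | 0,0,0,0.003,0,0,0",
)

```text
time_s: 5.28
eef_pos: [0.5998, -0.0796, 0.1485]
orientation: [0.0, 0.679, 0.734, 0.0]
ft_force: [0.0, 0.6, -1.9]
grip_width: 0.224
finger_force: 41.5
```

move_tool(
  increments="0,0.001,0,0.001,0,0,0 | 0,0.001,0,0.002,0,0,0 | 0,0.001,0,0.002,0,0,0",
)

```text
time_s: 5.53
eef_pos: [0.5995, -0.0784, 0.146]
orientation: [-0.0, 0.679, 0.734, -0.0]
ft_force: [-0.2, -0.9, -1.5]
grip_width: 0.223
finger_force: 41.5
```

move_tool(
  increments="0,0,0,0.001,0,0,0 | 0,0,0,0.002,0,0,0 | 0,0,0,0.002,0,0,0",
)

```text
time_s: 5.78
eef_pos: [0.5999, -0.0786, 0.1455]
orientation: [0.0, 0.679, 0.734, 0.0]
ft_force: [-4.4, 1.1, 7.5]
grip_width: 0.22
finger_force: 42.5
```

Contact. Release gently and rise.

move_tool(
  increments="0.25,0,0,-0.001,0,0,0 | 0.3,0,0,-0.001,0,0,0 | 0.45,0,0,-0.001,0,0,0 | 0.6,0,0,-0.001,0,0,0 | 0.6,0,0,-0.001,0,0,0 | 0.6,0,0,-0.03,0,0,0 | 0.6,0,0,-0.07,0,0,0 | 0.6,0,0,-0.11,0,0,0 | 0.6,0,0,-0.13,0,0,0 | 0.6,0,0,-0.13,0,0,0",
)

```text
time_s: 6.62
eef_pos: [0.6026, -0.0794, 0.2812]
orientation: [0.005, 0.679, 0.734, 0.002]
ft_force: [0.7, -0.1, 0.3]
grip_width: 0.603
finger_force: 0.0
```

Run:
```python
from m import *
w=grab("wrist");cv2.imwrite("pics/w3.png",w["image"])
t=grab("top");c=blob(t,(100,120,40),(125,255,255),(270,180,400,245));print(rect(t,c,.145))
hp=np.array([.4976,.2627]); 
to([.4976,.2627,.27],94.6)
```

```text
(array([607.9, -34.9]), array([76.5, 23.2]), np.float32(71.6))
p [ 0.6002 -0.0787  0.2752] d [ 0.3483 -0.0756  0.0048] rv [ 1.000e-03  2.000e-03 -1.573e+00]
```

View pics/w3.png

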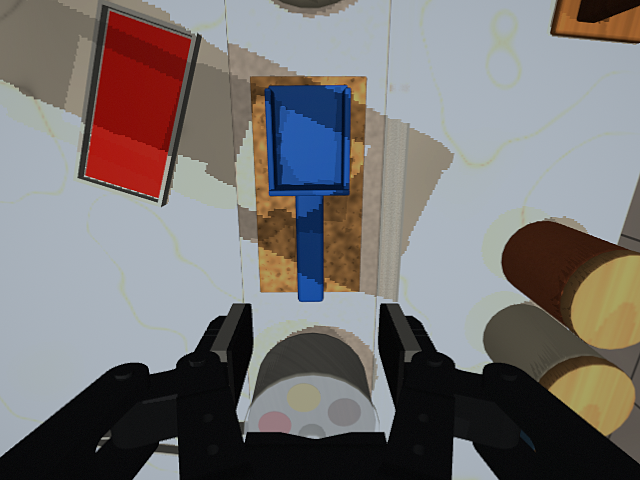

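The scoop lies released on the mat, handle (311,200–300), bowl (270–350,86–195); measuring the offset.

Run:
```python
from m import *
w=grab("wrist")
a=np.radians(4.6); X=np.array([np.cos(a),np.sin(a)]);Y=np.array([-X[1],X[0]]); o=np.array([.5971,-.0496])
def f(uv,z,n):
    q=(plane(w,uv,z)[:,:2]-o)*1000; print(n,np.c_[q@X,q@Y].round(1).tolist())
f([(251,77),(366,77),(359,292),(261,292)],.124,"mat")
f([(299,300),(323,300)],.142,"hend"); f([(298,200),(324,200)],.142,"hfront")
f([(266,87),(350,86),(268,195),(348,195)],.154,"bowl top")
```

```text
mat [[-41.8, 81.4], [34.9, 81.2], [35.0, -74.1], [-42.0, -73.8]]
hend [[-11.4, -72.5], [6.3, -72.6]]
hfront [[-11.0, 1.9], [6.8, 1.8]]
bowl top [[-28.5, 72.1], [21.8, 72.5], [-29.8, 7.3], [22.0, 7.1]]
```

move_tool(
  increments="0.6,0.348,-0.076,0,0,0,-1.573 | 0.6,0.348,-0.076,0,0,0,-1.573 | 0.6,0.348,-0.076,0,0,0,-1.573 | 0.6,0.348,-0.076,0,0,0,-1.573 | 0.6,0.348,-0.076,0,0,0,-1.573 | 0.6,0.348,-0.076,0,0,0,-1.573 | 0.6,0.348,-0.076,0,0,0,-1.573 | 0.6,0.348,-0.076,0,0,0,-1.573 | 0.6,0.348,-0.076,0,0,0,-1.573 | 0.6,0.348,-0.076,0,0,0,-1.573",
)

```text
time_s: 7.6
eef_pos: [0.4937, 0.2666, 0.2718]
orientation: [-0.002, 0.115, 0.993, -0.0]
ft_force: [0.0, -0.6, -0.4]
grip_width: 0.599
finger_force: 0.0
```

```bash
python3 -c "
from h import *
to([.4976,.2627,.235],94.6)"
```

```text
p [0.4937 0.2666 0.2718] d [-0.0048 -0.0029  0.0368] rv [ 0.    -0.005 -0.312]
```

move_tool(
  increments="0.6,-0.002,-0.002,0.037,0,0,-0.312 | 0.6,-0.002,-0.002,0.037,0,0,-0.312 | 0.6,-0.002,-0.002,0.037,0,0,-0.312 | 0.6,-0.002,-0.002,0.037,0,0,-0.312 | 0.6,-0.002,-0.002,0.037,0,0,-0.312",
)

```text
time_s: 8.02
eef_pos: [0.4975, 0.2598, 0.2356]
orientation: [-0.001, -0.033, 0.999, -0.0]
ft_force: [0.3, 0.2, -0.5]
grip_width: 0.601
finger_force: 0.0
```

Run:
```python
from m import *
w=grab("wrist");cv2.imwrite("pics/w4.png",w["image"])
c=blob(w,(20,100,60),(38,255,255)); print(cv2.boundingRect(c),rect(w,c,.181))
s=grab("scene");c=blob(s,(22,120,90),(35,255,255),(430,215,460,260))
to([.4976,.2627,.168],94.6)
```

```text
(306, 253, 35, 42) (array([490.5, 264.1]), array([21.9, 17.3]), np.float32(4.9))
p [0.4981 0.2599 0.2366] d [0.0002 0.0028 0.0686] rv [-0.    -0.001 -0.013]
```

View pics/w4.png

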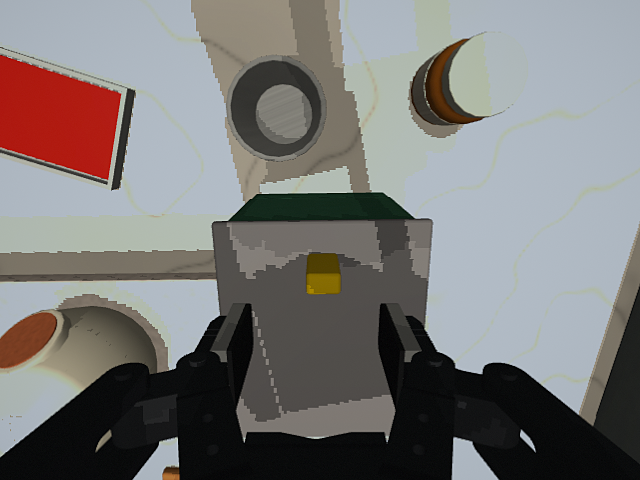

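The wrist view shows the post's top face at about (323,285), the flap's front edge along row 221 from column 213 to 433.

Run:
```python
from m import *
w=grab("wrist")
print(plane(w,[(323.5,284.5),(306,294),(341,294),(307,275),(340,275)],.181)[:,:2].round(4))
f=plane(w,[(213,222),(433,220)],.145)[:,:2]; print("front edge",f.round(4),np.linalg.norm(f[1]-f[0]),"mid",f.mean(0), np.degrees(np.arctan2(*(f[1]-f[0])[::-1])))
p,r=tool();print(p)
```

```text
[[0.4974 0.2651]
 [0.5032 0.2565]
 [0.502  0.2745]
 [0.4928 0.2564]
 [0.4917 0.2731]]
front edge [[0.4773 0.1998]
 [0.4676 0.3275]] 0.1280091859196501 mid [0.47244899 0.26366321] 94.34838142605437
[0.49824244 0.25994663 0.23698327]
```

move_tool(
  increments="0.6,0,0.003,0.03,0,0,-0.01 | 0.6,0,0.003,0.055,0,0,-0.01 | 0.6,0,0.003,0.068,0,0,-0.01 | 0.6,0,0.003,0.068,0,0,-0.01 | 0.0,0,0.003,0.068,0,0,-0.01 | 0.0,0,0.003,0.068,0,0,-0.01 | 0.0,0,0.003,0.068,0,0,-0.01 | 0.0,0,0.003,0.068,0,0,-0.01 | 0.0,0,0.003,0.068,0,0,-0.01 | 0.0,0,0.003,0.068,0,0,-0.01",
  force=25,
)

```text
time_s: 9.0
eef_pos: [0.4992, 0.2639, 0.1711]
orientation: [0.002, -0.04, 0.999, 0.001]
ft_force: [-0.5, 3.6, 5.9]
grip_width: 0.205
finger_force: 29.9
```

```bash
python3 -c "
from h import *
p,r=tool();print(p,r.as_matrix().round(3))"
```

```text
[0.49916022 0.26385308 0.17108897] [[-0.997 -0.079  0.003]
 [-0.079  0.997  0.002]
 [-0.003  0.001 -1.   ]]
```

move_tool(
  increments="0,-0.0038,0,-0.0128,0,0,0 | 0,-0.0089,0,-0.0252,0,0,0 | 0,-0.0153,0,-0.037,0,0,0 | 0,-0.0227,0,-0.0481,0,0,0 | 0,-0.0313,0,-0.0584,0,0,0 | 0,-0.0313,0,-0.0584,0,0,0",
)

```text
time_s: 9.5
eef_pos: [0.5299, 0.2663, 0.2293]
orientation: [0.0, -0.04, 0.999, 0.001]
ft_force: [-3.9, 4.3, 3.0]
grip_width: 0.207
finger_force: 28.1
```

move_tool(
  increments="0,-0.0095,0,-0.0094,0,0,0 | 0,-0.0199,0,-0.0178,0,0,0 | 0,-0.0311,0,-0.0252,0,0,0 | 0,-0.043,0,-0.0313,0,0,0 | 0,-0.0554,0,-0.0363,0,0,0 | 0,-0.0683,0,-0.04,0,0,0 | 0,-0.0814,0,-0.0424,0,0,0 | 0,-0.0948,0,-0.0434,0,0,0 | 0,-0.0948,0,-0.0434,0,0,0",
)

```text
time_s: 10.25
eef_pos: [0.625, 0.2739, 0.2712]
orientation: [0.0, -0.04, 0.999, 0.001]
ft_force: [-0.5, 5.3, 2.4]
grip_width: 0.205
finger_force: 25.1
```

move_tool(
  increments="0,-0.0133,0,0.0003,0,0,0 | 0,-0.0266,0,0.0019,0,0,0 | 0,-0.036,0,0.004,0,0,0 | 0,-0.04,0,0.005,0,0,0 | 0,-0.04,0,0.005,0,0,0",
)

```text
time_s: 10.67
eef_pos: [0.6644, 0.2771, 0.2664]
orientation: [0.001, -0.04, 0.999, 0.001]
ft_force: [0.9, 4.8, 4.1]
grip_width: 0.204
finger_force: 24.8
```

Run:
```python
from m import *
s=grab("scene");t=grab("top")
cv2.imwrite("pics/c5.png",np.hstack([cv2.resize(s["image"][180:320,390:530],(400,400)),cv2.resize(t["image"][160:300,140:280],(400,400))]))
```

```text
(no output)
```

View pics/c5.png

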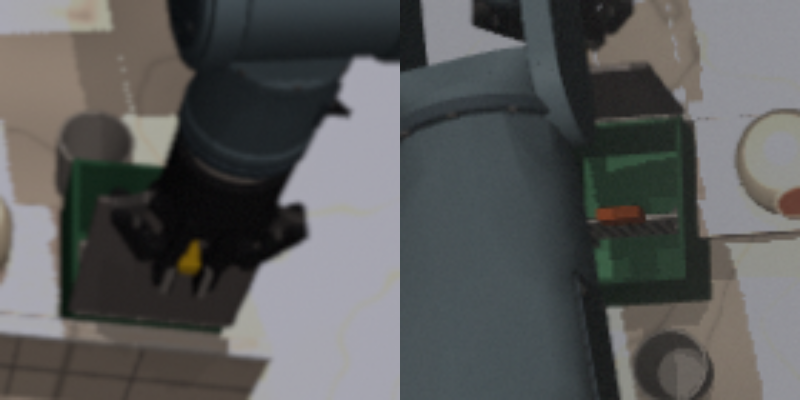

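The scene view shows the flap standing up with the yellow post in the fingers; the top view shows the orange grip inside the bin. Release and rise.

move_tool(
  increments="0.6,0,0,0,0,0,0 | 0.6,0,0,0,0,0,0 | 0.6,0,0,0,0,0,0 | 0.6,0,0,0,0,0,0 | 0.6,0,0,-0.04,0,0,0 | 0.6,0,0,-0.08,0,0,0 | 0.6,0,0,-0.12,0,0,0 | 0.6,0,0,-0.12,0,0,0",
)

```text
time_s: 11.43
eef_pos: [0.666, 0.2764, 0.3976]
orientation: [0.008, -0.039, 0.999, 0.001]
ft_force: [1.6, 0.9, 1.4]
grip_width: 0.6
finger_force: 0.0
```

Run:
```python
from m import *
a=np.radians(4.5); X=np.array([np.cos(a),np.sin(a)]);Y=np.array([-X[1],X[0]])
s=grab("scene");t=grab("top")
for d,b in((s,(410,200,510,310)),(t,(190,190,250,270))):
    c=blob(d,(3,110,60),(18,255,255),b); print("orange",cv2.boundingRect(c),*rect(d,c,.133))
c=blob(s,(20,90,40),(38,255,255),(410,180,520,310)); u=c.mean(0); P=np.r_[np.array([.4974,.264])+.158*X,.269]; print("post",cv2.boundingRect(c),u,"expected grip pt at vertical",proj(s,P),proj(s,P+np.r_[.014*X,0]))
to([.543,.2665,.33],4.6)
```

```text
orange (465, 227, 18, 13) [447.8 339.7] [45.1 24.8] 67.3
orange (209, 232, 15, 5) [542.2 267. ] [10.5 37. ] -89.5
post (449, 257, 12, 19) [454.41666667 266.0625    ] expected grip pt at vertical [[454.62903088 270.73222059]] [[454.9285724  276.57773134]]
p [0.6645 0.2761 0.3894] d [ 0.1222 -0.      0.0588] rv [0.005 0.004 1.569]
```

move_tool(
  increments="0.6,0.122,0,0,0,0,1.57 | 0.6,0.122,0,0,0,0,1.57 | 0.6,0.122,0,0.04,0,0,1.57 | 0.6,0.122,0,0.04,0,0,1.57 | 0.6,0.122,0,0.04,0,0,1.57 | 0.6,0.122,0,0.04,0,0,1.57 | 0.6,0.122,0,0.04,0,0,1.57 | 0.6,0.122,0,0.04,0,0,1.57 | 0.6,0.122,0,0.04,0,0,1.57 | 0.6,0.122,0,0.04,0,0,1.57",
)

```text
time_s: 12.37
eef_pos: [0.5412, 0.2661, 0.3437]
orientation: [-0.001, 0.555, 0.832, -0.001]
ft_force: [-0.5, -0.7, 0.0]
grip_width: 0.598
finger_force: 0.0
```

move_tool(
  increments="0.6,0,0,0,0,0,0.32 | 0.6,0,0,0,0,0,0.32 | 0.6,0,0,0,0,0,0.32 | 0.6,0,0,0,0,0,0.32",
)

```text
time_s: 12.7
eef_pos: [0.5413, 0.2661, 0.3438]
orientation: [-0.001, 0.679, 0.734, -0.002]
ft_force: [0.3, 0.2, -0.4]
grip_width: 0.6
finger_force: 0.0
```

Run:
```python
from m import *
to([.5423,.2668,.22],4.6)
w=grab("wrist");cv2.imwrite("pics/w6.png",w["image"])
for i in range(3):
    c=blob(w,(3,110,60),(18,255,255),(200,150,440,330));print(cv2.boundingRect(c),rect(w,c,.133));break
```

```text
p [0.5413 0.2661 0.3438] d [0.0007 0.0015 0.1238] rv [-0.004  0.001 -0.003]
(310, 191, 14, 47) (array([541. , 270.7]), array([11.9, 42. ]), np.float32(-85.6))
```

View pics/w6.png

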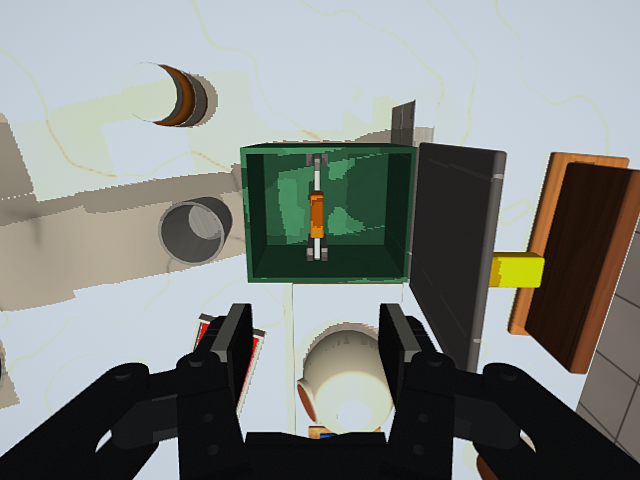

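The wrist view shows the flap open (420–500,145–370), the orange grip at (317,214) centred between the fingers, bin walls clear.

move_tool(
  increments="0.6,0.002,0.001,0.04,0,0,0 | 0.6,0.002,0.001,0.08,0,0,0 | 0.6,0.002,0.001,0.12,0,0,0 | 0.6,0.002,0.001,0.15,0,0,0 | 0.6,0.002,0.001,0.165,0,0,0 | 0.6,0.002,0.001,0.165,0,0,0",
)

```text
time_s: 13.25
eef_pos: [0.5393, 0.2675, 0.175]
orientation: [-0.003, 0.677, 0.736, -0.004]
ft_force: [-1.0, 0.1, 0.2]
grip_width: 0.597
finger_force: 0.0
```

Run:
```python
from m import *
to([.5418,.2682,.124],4.6)
w=grab("wrist")
c=blob(w,(3,110,60),(18,255,255),(200,150,440,430));b=cv2.boundingRect(c);print(b,rect(w,c,.133))
```

```text
p [0.5393 0.2675 0.175 ] d [0.0006 0.0031 0.051 ] rv [-0.01   0.002  0.002]
(309, 241, 26, 91) (array([541.1, 272.6]), array([11.9, 46. ]), np.float32(-85.6))
```

move_tool(
  increments="0.6,0.001,0.001,0.03,0,0,0 | 0.6,0.001,0.001,0.045,0,0,0 | 0.6,0.001,0.001,0.051,0,0,0 | 0.6,0.001,0.001,0.051,0,0,0 | 0.0,0.001,0.001,0.051,0,0,0 | 0.0,0.001,0.001,0.051,0,0,0 | 0.0,0.001,0.001,0.051,0,0,0 | 0.0,0.001,0.001,0.051,0,0,0 | 0.0,0.001,0.001,0.051,0,0,0 | 0.0,0.001,0.001,0.051,0,0,0",
  force=60,
)

```text
time_s: 14.13
eef_pos: [0.5443, 0.27, 0.1321]
orientation: [0.0, 0.678, 0.735, 0.001]
ft_force: [-3.4, -0.8, 6.0]
grip_width: 0.121
finger_force: 59.1
```

move_tool(
  increments="0,0,0,-0.005,0,0,0 | 0,0,0,-0.015,0,0,0 | 0,0,0,-0.03,0,0,0 | 0,0,0,-0.05,0,0,0 | 0,0,0,-0.05,0,0,0",
)

```text
time_s: 14.55
eef_pos: [0.5456, 0.2703, 0.1848]
orientation: [0.001, 0.678, 0.735, 0.002]
ft_force: [-3.7, -0.3, 1.7]
grip_width: 0.128
finger_force: 59.7
```

move_tool(
  increments="0,0,0,-0.03,0,0,0 | 0,0,0,-0.06,0,0,0 | 0,0,0,-0.09,0,0,0 | 0,0,0,-0.105,0,0,0 | 0,0,0,-0.105,0,0,0 | 0,0,0,-0.105,0,0,0",
)

```text
time_s: 15.05
eef_pos: [0.5441, 0.2698, 0.2853]
orientation: [0.0, 0.678, 0.735, 0.001]
ft_force: [-0.5, -0.3, -3.1]
grip_width: 0.126
finger_force: 59.6
```

Run:
```python
from m import *
w=grab("wrist");t=grab("top");s=grab("scene")
cv2.imwrite("pics/c7.png",np.hstack([cv2.resize(s["image"][150:320,380:550],(400,400)),cv2.resize(w["image"],(400,300)) if 0 else cv2.resize(w["image"][180:480,170:470],(400,400))]))
for P in([.423,.0002,.26],): to(P,-13.4)
p,r=tool();print(p)
```

```text
p [0.5427 0.2693 0.2825] d [-0.2587 -0.1408  0.0232] rv [-0.004  0.001  0.314]
[0.54274195 0.26933653 0.28246019]
```

View pics/c7.png

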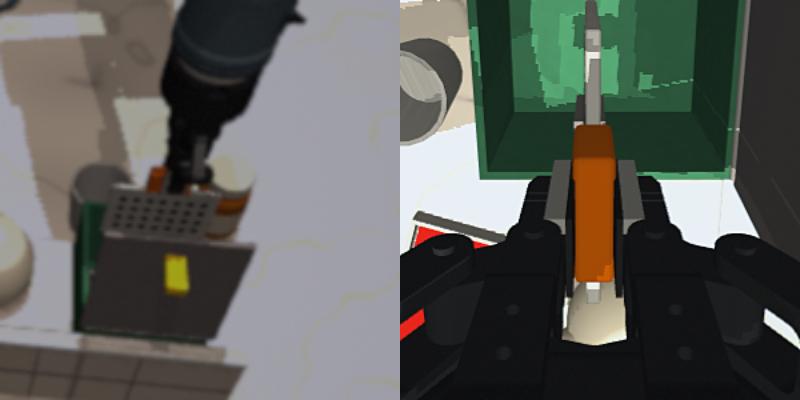

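The plate hangs upright in the gripper (scene crop shows it just above the open flap; wrist crop shows the orange bar between the pads). Moving to the tray.

move_tool(
  increments="0,-0.259,-0.141,0,0,0,0.314 | 0,-0.259,-0.141,0,0,0,0.314 | 0,-0.259,-0.141,0,0,0,0.314 | 0,-0.259,-0.141,0,0,0,0.314 | 0,-0.259,-0.141,0,0,0,0.314 | 0,-0.259,-0.141,0,0,0,0.314 | 0,-0.259,-0.141,0,0,0,0.314 | 0,-0.259,-0.141,0,0,0,0.314 | 0,-0.259,-0.141,0,0,0,0.314 | 0,-0.259,-0.141,0,0,0,0.314",
)

```text
time_s: 16.03
eef_pos: [0.4237, 0.0003, 0.2842]
orientation: [-0.001, 0.785, 0.619, -0.0]
ft_force: [-0.1, 0.5, -0.8]
grip_width: 0.121
finger_force: 59.3
```

move_tool(
  increments="0,0,0,0.04,0,0,0 | 0,0,0,0.075,0,0,0 | 0,0,0,0.075,0,0,0 | 0,0,0,0.075,0,0,0",
)

```text
time_s: 16.37
eef_pos: [0.4227, 0.002, 0.2085]
orientation: [-0.002, 0.784, 0.621, -0.002]
ft_force: [0.8, 0.0, -1.0]
grip_width: 0.122
finger_force: 59.5
```

Run:
```python
from m import *
w=grab("wrist");s=grab("scene")
ps=[]
for i in range(4): p,r=tool();ps.append(p);env.get_image("top")
p=np.mean(ps,0); print(p.round(4),r.as_matrix().round(3))
c=blob(w,(3,110,60),(18,255,255),(250,200,380,450));b=cv2.boundingRect(c);print(b)
Q=plane(w,[(b[0]+b[2]/2,b[1]),(b[0]+b[2]/2,b[1]+b[3])],p[2]+.003);print("bar ends tool",(r.inv().apply(Q-p)*1000).round(1))
cv2.imwrite("pics/c8.png",cv2.resize(s["image"][160:280,270:430],(800,600),interpolation=cv2.INTER_CUBIC))
to([.423,.0002,p[2]],-13.4)
```

```text
[0.4254 0.0005 0.2121] [[ 0.231  0.973  0.003]
 [ 0.973 -0.231 -0.001]
 [-0.     0.004 -1.   ]]
(299, 273, 33, 119)
bar ends tool [[ 31.4  -3.5  -3. ]
 [-15.2  -3.5  -3. ]]
p [4.252e-01 2.000e-04 2.119e-01] d [-0.0005 -0.0021 -0.0002] rv [0.003 0.    0.   ]
```

View pics/c8.png

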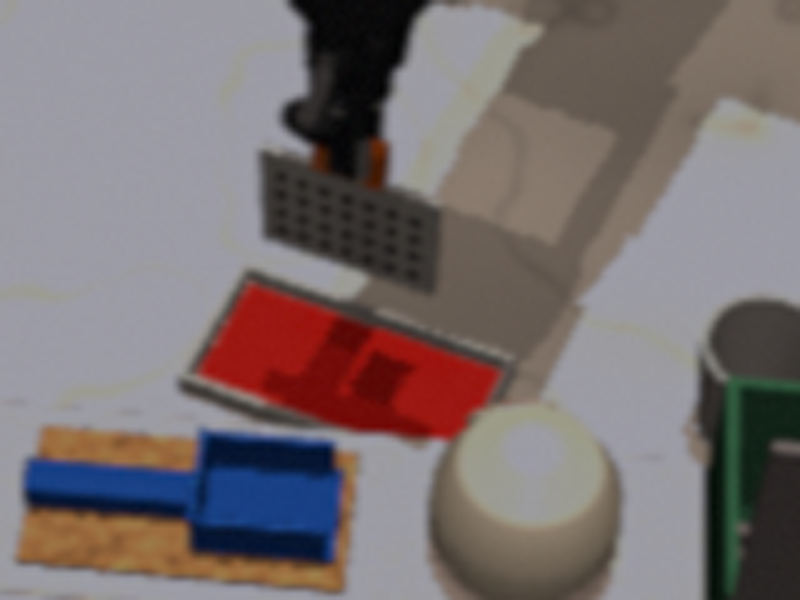

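The scene crop shows the plate upright over the tray (crop corners: top (262,150),(440,207); bottom (265,237),(435,293)); scoop on the mat and the salt pig look fine.

Run:
```python
from m import *
s=grab("scene")
def mp(): 
    ps=[]
    for i in range(3): p,r=tool();ps.append(p);env.get_image("top")
    return np.mean(ps,0),r
p,r=mp(); print(p.round(4))
uv=np.array([(262,150),(440,207),(435,293),(265,237)])/5+[270,160]
c,v=ray(s,uv); n=r.as_matrix()[:,1]; n=np.array([n[0],n[1],0]);n/=np.linalg.norm(n); k=n.copy()
for off in(0,.0025):
    q=c+v*(((p+n*off-c)@n)/(v@n))[:,None]
    print(off,q.round(4).tolist(),"tool",(r.inv().apply(q-p)*1000).round(1).tolist(),np.linalg.norm(q[0]-q[1]),np.linalg.norm(q[1]-q[2]))
# bottom edge expected pixels if bottom z = p.z-.1
```

```text
[4.247e-01 1.000e-04 2.112e-01]
0 [[0.4132, -0.0479, 0.1806], [0.436, 0.0478, 0.1826], [0.4362, 0.0485, 0.1124], [0.4134, -0.0471, 0.1102]] tool [[-49.3, -0.0, 30.7], [49.0, -0.0, 28.7], [49.8, -0.2, 98.9], [-48.5, -0.2, 101.1]] 0.09835955744055686 0.07019388483436903
0.0025 [[0.4159, -0.0473, 0.1837], [0.4386, 0.0481, 0.1857], [0.4388, 0.0488, 0.1158], [0.4161, -0.0465, 0.1136]] tool [[-48.2, 2.5, 27.5], [49.8, 2.5, 25.5], [50.6, 2.3, 95.5], [-47.3, 2.3, 97.7]] 0.09803102823131678 0.06995943134476183
```

move_tool(
  increments="0,0,-0.0015,0.006,0,0,0 | 0,0,-0.0015,0.011,0,0,0 | 0,0,-0.0015,0.011,0,0,0 | 0,0,-0.0015,0.011,0,0,0 | 0,0,-0.0015,0.011,0,0,0 | 0,0,-0.0015,0.011,0,0,0",
)

```text
time_s: 17.37
eef_pos: [0.4226, 0.0006, 0.1991]
orientation: [0.0, 0.785, 0.62, 0.0]
ft_force: [-0.5, -0.9, -1.8]
grip_width: 0.126
finger_force: 59.4
```

Run:
```python
from m import *
s=grab("scene");t=grab("top")
cv2.imwrite("pics/c9.png",np.hstack([cv2.resize(s["image"][170:320,270:510],(480,300)),cv2.resize(t["image"][180:320,160:320],(320,300))]))
for i in range(3): p,r=tool();print(p.round(4));env.get_image("top")
```

```text
[0.4226 0.0005 0.1992]
[0.4226 0.0006 0.1992]
[0.4226 0.0006 0.1992]
```

View pics/c9.png

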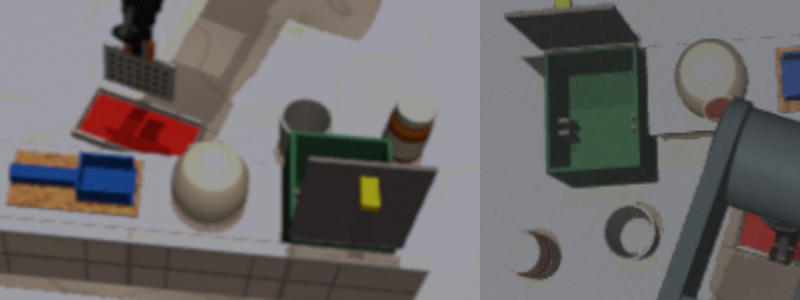

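All in place: scoop on the mat, flap standing open, bin empty, plate held over the tray. Handing in.

```bash
python3 -c "
from bench import env
print(env.close_job())"
```

```text
the job is handed in; nothing more can be done
None
```

The job is handed in, after about 17 s of robot time: the scoop lies released on the mat within about 2 mm of its middle, the flap stands open near vertical, and the plate is held upright over the middle of the drip tray, its lower edge about 10 cm above the counter by measurement; the verdict was not shown.

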